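Set the egg boiler's dial and switch it on

ROBOT

A 6-joint arm with a two-finger parallel gripper is mounted at the origin on a cart in front of the work surface, level with it; the furniture and walls round the work are solid. World frame = base frame: x ahead of the robot, y to its left, z up, the work surface at z = 0. Lengths are in m, angles in degrees, forces in N, time in s.
With the tool pointing down it reaches from about 0.35 to 0.925 m from the base axis. Payload 6.4 kg.
Tool frame: the origin (TCP) lies on the centre line of the jaws, within the pads' length; the fingertips stand 8 mm ahead of it and the grasp point (between the pads) lies 11 mm behind it; z points along the fingers, y is the line along which they close (so a half turn about z gives the same grasp; the last joint's range is limited). The gripper opens to 94 mm and grips with 3 to 60 N. Pads are 16 mm wide; open, the fingers measure 119 mm over their backs; the gripper's body (75 mm by 177 mm) begins 78 mm behind the grasp point.
Start: joints at [64.337, 14.043, 89.255, -0, 76.702, -9.975], TCP at [0.176, 0.626, 0.213] pointing down, gripper open.
Joint ranges: [-179.41, 179.41], [-58.25, 129.5], [7.25, 145.43], [-54.29, 234.29], [11.92, 165.04], [-157.13, 157.13]. Speed limits (degrees/s): [147.25, 147.25, 180, 180, 180, 180].

INTERFACE

Orientations are given as [roll, pitch, yaw] about the fixed x, y, z axes, in that order (R = Rz(yaw) Ry(pitch) Rx(roll)).
In Python, from cell import bot, cams, spotter gives the robot as it stands.
- The arm moves only by the shell command python3 -m pendant 'ROWS'. ROWS is JSON, a list of rows, each a list of 7 numbers: the shift along the tool's x, y, z in mm, then the turn, a rotation vector about the tool's x, y, z in degrees, then the opening, from -1 (shut) to 1 (fully open). In form: [[tx, ty, tz, wx, wy, wz, jaw], ...]. A call has 1 to 10 rows; each row is the pose to reach, as a shift and turn from the pose commanded when the call began, along the tool's axes at that moment; what a row does not reach only later rows make up. A row lasts 1/12 s, in which the tool goes at most 41.7 mm and 7.16 degrees, less where a joint would pass 70% of its speed; a pose out of reach is approached as far as the arm can. A call with a gripper value outside its range is refused whole. The fingers move at their own pace and stop on an object; the grip force is fixed at half the most. Time passes only in rows, so rows that repeat a pose let the fingers close. It gives the time, the measured TCP pose, the force, the opening and the grip force at its end, in the units of the state.
- bot.state(): the state, without advancing time (a new reading comes with each control period).
- cams.snapshot(name): name is "scene" or "top" or "wrist"; returns the picture (400x640x3 uint8, red, green, blue); there is no depth.
- cams.camera_model(name): a dict with "camera_matrix" (3x3 intrinsics, pixels), "dist" ([k1, k2, p1, p2, k3] as OpenCV has them; the pictures are not rectified), "camera_from_world" (4x4, takes a point from world to camera coordinates); the wrist camera has in their place "tool_from_camera" (4x4, takes a point from camera to tool coordinates, whose origin is the TCP and whose axes are the flange's). Camera axes: x right, y up, looking along -z (the intrinsics and any distortion apply to the point x, -y, -z); pixel columns grow to the right and rows downward; lengths in m; the calibration is good to about 2 mm. A picture is of the moment at which its call begins: read the wrist's pose just before it. camera_model takes no time and is no camera call.
- bot.close_job(): hands the job in; it is judged then, once.
Trained networks look in the newest picture that a camera, given by its name, has taken for a name from the list of things; names that differ only in an ending like _2 or _b are one class to them, and where a whole thing is asked for, a point or a joint stands for the part that bears it (a point fixed in the world has none). Each returns a list of dicts, best first, with "p" (0 to 1); they miss things now and then, are a little off and sometimes report something else, mostly with a low value. They report only what shows in the picture. A call takes as long as a camera call.
- spotter.outline_of(camera, thing): "pixels" (400x640 bool, what is visible of it).
- spotter.pinpoint(camera, thing): "centre" ([x, y, z] in m, in the coordinates of the camera as it stood for that picture, good to about 4 mm: a listed point, or the origin of a listed thing).
The state is a dict: "time": time; "q": joint angles; "dq": joint speeds; "joint_efforts": joint torques, N m; "position": TCP position; "orientation": TCP orientation; "force": force on the tool from outside, world axes, zero at the start; "torque": the same for the moment, N m; "gripper_width": opening from 0.0 (shut) to 1.0 (fully open); "grasp_force": force on a finger pad.
Only numpy, scipy, OpenCV 4.12 (cv2) and the standard library are available. Lean on these libraries where they do the work, as an engineer would, in place of code of your own. Each camera call takes 0.05 s, during which the arm holds its last target. There are 200 camera calls.

TASK

Start the egg boiler: with a fingertip on its knurled dial, turn the dial clockwise, click by click, until the white pointer rests at the fourth of the five egg marks (they grow in size; the fourth is the one before the largest), then press down the far end of the rocker switch beside the dial so that it stays down. Do it by touch alone: press gently, pinch and lift nothing, do not shove the boiler along the worktop, and leave the things standing round it where they are.

Things in the scene. Friction and masses are not known exactly. Their poses are not given: they have to be found in the camera images.
- boiler: White egg boiler, loose on rubber feet, 2.2 kg: round tub 178 mm across (axis at x +54 mm) under a clear dome with eggs in it, 176 mm tall; in front a level control deck 184 mm wide, 50 mm high, front edge at x -142 mm. Origin on the worktop; x points from deck to dome, y left, z up. Dial axis at x -92, y +30 mm; rocker pivot at x -92, y -64 mm, 56 mm high. Clutter stands close to its sides.
- dial_face (a point): Centre of the dial's flat top, on its upright axis, 60 mm above the worktop. Black knurled disc, 80 mm across, top 7 mm above a steel bezel 92 mm across; top grippy (friction about 1). It is sprung: pressed, it gives up to 3 mm (1 N to start, 8 to 9 N at the bottom). A fingertip pressed 2 mm down, some 22 mm from the axis, and swept round the axis drags it along.
- dial (a joint): Turn of the dial in rad, growing clockwise seen from above; stops just beyond 0 and 2.618. Six detents 0.5236 rad apart: 0 at a small round dot, then 0.524, 1.047, 1.571, 2.094 (fourth), 2.618 at five egg marks; let go, it falls into the nearer one. A click takes about 0.05 N m. The white pointer line stands 75 deg left (counter-clockwise) of the boiler's +x at 0.
- mark4 (a point): The fourth egg mark, flat on the deck 52 mm from the dial's axis and 45 deg right (clockwise) of the boiler's +x. The black marks lie in an arc round the dial's far side, 30 deg apart, from the dot at the left by growing egg shapes to the largest at the right.
- rocker_far (a point): On the rocker switch's top, 6 mm short of its far end (towards the dome), 16 mm from its pivot: press here. A grey key 44 mm long (boiler's x) by 26 mm wide in a black surround, right of the dial; at the start this end stands up, about 65 mm above the worktop, and about 60 mm when on.
- rocker (a joint): Tilt of the rocker in rad: 0 = off (near end down, as at the start), 0.32 = on (far end fully down). Over-centre: about 2 N at the far end tips it; past 0.16 it flips over and stays.
- salt_shaker: Salt shaker, glass with a grey top, 44 mm across, 90 mm tall, loose, close to the left of the control deck. Origin at the centre of its foot.
- spice_jar: Spice jar, clear with a red cap, 45 mm across, 106 mm tall, loose, close to the right of the control deck. Origin at the centre of its foot.
- teaspoon: Teaspoon with a red handle, 132 mm long, 11 mm high, lying loose to the left of the boiler. Origin under its middle.
- mug: White mug, 102 mm across, 107 mm tall, loose, farther to the left. Origin at the centre of its foot.
- sardine_tin: Flat tin 63 x 105 x 26 mm, loose, at the far left. Origin under its middle.

How it is judged (in metres and radians):
On the way, in this order (a step that is already met when the one before it is completed fails the run):
1. the dial rests in the detent of the fourth egg mark, with the switch still off (value of joint dial between 1.974 and 2.214 rad and value of joint rocker below 0.1 rad), for 0.3 s.
2. the rocker switch is pressed on (value of joint rocker above 0.26 rad), for 0.2 s.
At the end, for the whole second after the job is handed in: The dial rests at the fourth egg mark (2.094 rad, within 0.12 rad), the rocker is on (over 0.26 rad of 0.32), and dial and boiler are at rest (value of joint dial between 1.974 and 2.214 rad and value of joint rocker above 0.26 rad and velocity of joint dial between -0.1 and 0.1 rad/s and linear speed of boiler below 0.02 m/s); the robot touches nothing.
It fails at once if the boiler is shoved more than 25 mm from where it stood, or lifted or tipped up (distance of boiler from where it was at the start of the episode above 0.025 m or height (world z) of boiler above 0.008 m or angle between boiler's own z axis and vertical above 0.06 rad).
It fails at once if the boiler is pressed with more than 40 N (contact force between any of the arm, the fingers and boiler above 40 N).
It fails at once if one of the loose things round the boiler is moved more than 30 mm or lifted (distance of any of salt_shaker, spice_jar, teaspoon, mug, sardine_tin from where it was at the start of the episode above 0.03 m or height (world z) of any of salt_shaker, spice_jar, teaspoon, mug, sardine_tin above 0.015 m).
It also fails if it takes over 58 s, if anything falls off the work surface, if the arm or the gripper's body presses on something with over 40 N, if the wrist force passes 120 N, or if a joint passes its speed limit or range.

## Working session

There is one attempt and no reset: what is moved stays moved. The work goes in short steps, Python scripts to look and compute and a shell command to move; the robot and the scene stay as the last step left them, time stands still between calls to the robot, and variables do not carry over. Pictures are saved under pics/ and viewed, at most 10 in all, crops included, and the job is handed in when it is done.

```bash
mkdir -p pics; cat > h.py <<'E'
import numpy as np, cv2
from cell import bot,cams,spotter
from scipy.spatial.transform import Rotation as R
def wfc(n):
    m=cams.camera_model(n)
    if n!='wrist': return np.linalg.inv(np.array(m['camera_from_world']))
    s=bot.state(); T=np.eye(4); T[:3,:3]=R.from_euler('xyz',s['orientation'],degrees=True).as_matrix(); T[:3,3]=s['position']
    return T@np.array(m['tool_from_camera'])
def snap(n,f=None):
    W=wfc(n); im=cams.snapshot(n)
    if f: cv2.imwrite('pics/'+f,im[:,:,::-1])
    return im,W
def pin(n,t,W):
    r=spotter.pinpoint(n,t)
    return [(np.round((W@np.r_[d['centre'],1])[:3],4),round(d['p'],2)) for d in r[:2]]
def px(n,P,W):
    m=cams.camera_model(n); c=(np.linalg.inv(W)@np.r_[P,1])[:3]*[1,-1,-1]
    return cv2.projectPoints(c[None],np.zeros(3),np.zeros(3),np.array(m['camera_matrix']),np.array(m['dist']))[0].ravel()
E
python3 - <<'E'
from h import *
print(bot.state())
for n in ['top','scene']:
    im,W=snap(n,n+'1.png')
    for t in ['boiler','dial_face','mark4','rocker_far','salt_shaker','spice_jar','teaspoon','mug']: print(n,t,pin(n,t,W))
E
```

```text
{'time': 0.0, 'q': array([ 6.43380193e+01,  1.40818953e+01,  8.93235851e+01,  9.25002451e-04,
        7.67022035e+01, -9.97487324e+00]), 'dq': array([ 0.03521842,  0.0089481 , -0.01248128,  0.05474475, -0.05709881,
       -0.05046542]), 'joint_efforts': array([-5.87094746e-04, -4.15849078e+01, -3.14593363e+01,  6.84740231e-02,
        3.34917277e-02, -1.56985243e-04]), 'position': array([0.17548146, 0.62526297, 0.21238262]), 'orientation': array([-1.79894100e+02, -1.95388074e-02,  1.64312661e+02]), 'force': array([ 1.37219699,  0.15078021, -0.83935357]), 'torque': array([-0.02003062, -0.01158022, -0.02986842]), 'grasp_force': 0.0, 'gripper_width': 0.9999903175328577}
top boiler [(array([ 0.5319,  0.0162, -0.002 ]), 0.65), (array([ 0.4234,  0.6082, -0.0066]), 0.52)]
top dial_face [(array([0.4481, 0.0506, 0.0599]), 0.81)]
top mark4 [(array([0.485 , 0.0111, 0.051 ]), 0.66)]
top rocker_far [(array([ 0.4585, -0.0452,  0.0667]), 0.63), (array([ 0.5319,  0.0161, -0.0035]), 0.34)]
top salt_shaker [(array([0.405 , 0.4779, 0.0019]), 0.7)]
top spice_jar [(array([ 4.716e-01, -1.070e-01,  4.000e-04]), 0.56)]
top teaspoon [(array([0.4168, 0.3237, 0.0014]), 0.67)]
top mug [(array([ 0.4046,  0.4767, -0.0014]), 0.91)]
scene boiler [(array([ 5.365e-01,  1.650e-02, -2.000e-04]), 0.88), (array([ 0.4597, -0.0407,  0.0684]), 0.52)]
scene dial_face [(array([0.4498, 0.0469, 0.0652]), 0.57), (array([0.448 , 0.1453, 0.0035]), 0.37)]
scene mark4 [(array([0.4811, 0.0116, 0.0518]), 0.95)]
scene rocker_far [(array([0.4799, 0.0104, 0.051 ]), 0.7)]
scene salt_shaker [(array([0.4502, 0.1464, 0.0035]), 0.61)]
scene spice_jar []
scene teaspoon [(array([0.422 , 0.3294, 0.004 ]), 0.39)]
scene mug []
```

View pics/top1.png

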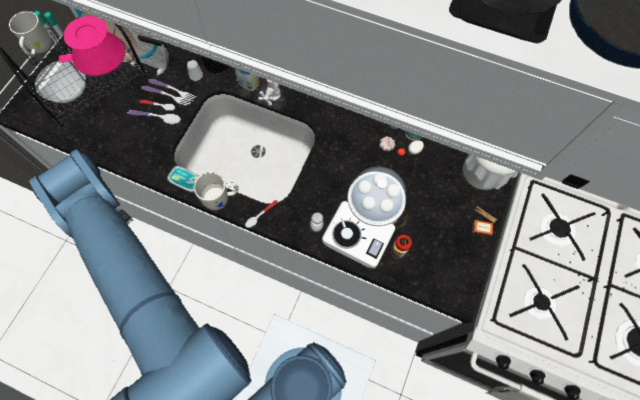

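View pics/scene1.png

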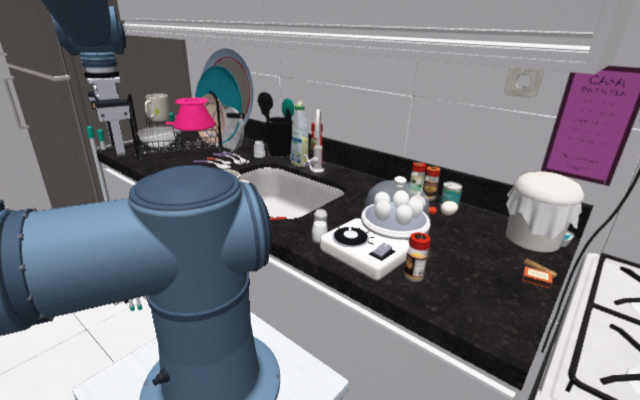

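The top view shows the boiler at about (365,215) px, with the dial near (347,233) and the rocker near (374,248). The salt shaker (317,221) and spice jar (402,243) stand either side of it. The scene view agrees. The three points put the boiler's yaw at about -3°. I'll move the arm above the dial.

```bash
python3 -m pendant '[[-42,-48,0,0,0,0,-0.32],[-84,-96,0,0,0,0,-0.32],[-120,-140,0,0,0,0,-0.32],[-150,-172,0,0,0,0,-0.32],[-180,-206,0,0,0,0,-0.32],[-210,-240,0,0,0,0,-0.32],[-240,-275,0,0,0,0,-0.32],[-270,-310,0,0,0,0,-0.32],[-290,-335,0,0,0,0,-0.32],[-290,-335,0,0,0,0,-0.32]]'
```

```text
time: 1.73
position: [0.3538, 0.2472, 0.2138]
orientation: [180.0, 0.1, 164.3]
force: [0.4, -0.7, -0.1]
gripper_width: 0.352
grasp_force: 0.0
```

```bash
python3 -m pendant '[[-28,-32,0,0,0,-4,-0.32],[-56,-64,0,0,0,-8,-0.32],[-84,-96,0,0,0,-12,-0.32],[-112,-128,0,0,0,-15.7,-0.32],[-144,-164,0,0,0,-15.7,-0.32],[-144,-164,0,0,0,-15.7,-0.32],[-144,-164,0,0,0,-15.7,-0.32],[-144,-164,0,0,0,-15.7,-0.32]]'
python3 - <<'E'
from h import *
s=bot.state(); print(s['position'],s['orientation'],s['force'])
im,W=snap('wrist','w1.png')
for t in ['boiler','dial_face','mark4','rocker_far','salt_shaker','spice_jar']: print(t,pin('wrist',t,W))
print(px('wrist',[.448,.05,.06],W))
E
```

```text
time: 2.4
position: [0.4474, 0.0523, 0.2133]
orientation: [180.0, -0.0, 179.9]
force: [-0.1, 0.6, 0.1]
gripper_width: 0.336
grasp_force: 0.0
[0.44743484 0.05233431 0.21334879] [ 1.79964130e+02 -3.23870053e-02  1.79946428e+02] [-0.05933183  0.61844923  0.09386848]
boiler [(array([ 0.5316,  0.0167, -0.0021]), 0.88)]
dial_face [(array([0.4474, 0.0548, 0.0581]), 0.67)]
mark4 [(array([0.4788, 0.0195, 0.0527]), 0.71), (array([0.4435, 0.1496, 0.0052]), 0.52)]
rocker_far [(array([ 0.4521, -0.0423,  0.0676]), 0.72), (array([ 0.4098,  0.4842, -0.0005]), 0.5)]
salt_shaker [(array([0.443 , 0.1481, 0.0011]), 0.56)]
spice_jar []
[311.215164   190.69548553]
```

View pics/w1.png

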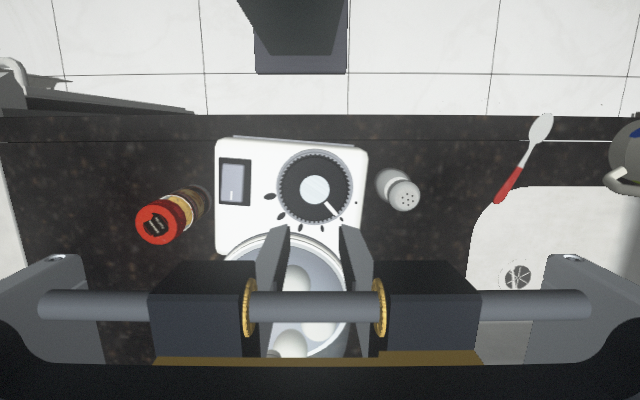

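The wrist view shows the dial centred near (314,187). Its pointer runs toward (338,216), about 42° left of +x. The dot sits at (357,203), about 70° left, so the pointer is already on the first egg mark and needs three clicks, not four. I'll refine the centre from outlines.

```bash
cat >> h.py <<'E'
def ray(n,p,W,z):
    m=cams.camera_model(n); u=cv2.undistortPoints(np.array([[p]],float),np.array(m['camera_matrix']),np.array(m['dist'])).ravel()
    d=W[:3,:3]@np.array([u[0],-u[1],-1]); o=W[:3,3]; return o+d*(z-o[2])/d[2]
def pointer(im,W,c):
    # sample white ring profile over angle at r 20..36mm on dial top
    best=[]
    for a in np.arange(-80,110,2):
        v=[]
        for r in (.026,.030,.034):
            u,w=px('wrist',[c[0]+r*np.cos(np.radians(a)),c[1]+r*np.sin(np.radians(a)),.06],W)
            u,w=int(round(u)),int(round(w))
            v.append(im[w,u].mean() if 0<=u<640 and 0<=w<400 else 0)
        best.append((np.mean(v),a))
    return sorted(best)[::-1][:4]
E
python3 - <<'E'
from h import *
for n in ['wrist','top']:
    im,W=snap(n)
    if n=='wrist': im0,W0=im,W
    for d in spotter.outline_of(n,'dial_face')[:1]:
        c=max(cv2.findContours(d['pixels'].astype(np.uint8),0,1)[0],key=cv2.contourArea)
        e=cv2.fitEllipse(cv2.convexHull(c)); print(n,d['p'],e,ray(n,e[0],W,.06),ray(n,e[0],W,.056))
g=cv2.cvtColor(im0,cv2.COLOR_RGB2GRAY)
print(cv2.HoughCircles(g,cv2.HOUGH_GRADIENT,1,20,param1=150,param2=20,minRadius=30,maxRadius=46))
for c in [(.4445,.053),(.4465,.0525)]: print(pointer(im0,W0,c))
E
```

```text
wrist 0.68 ((312.772216796875, 187.85633850097656), (67.7956314086914, 69.26434326171875), 105.47151184082031) [0.44473065 0.05245141 0.06      ] [0.44557261 0.05243783 0.056     ]
top 0.72 ((351.6181335449219, 237.24295043945312), (13.480278015136719, 21.041242599487305), 44.634464263916016) [0.44097511 0.03304821 0.06      ] [0.44228666 0.03318754 0.056     ]
[[[313.5 186.5  38.6]
  [300.5 286.5  44.3]
  [261.5 277.5  42.1]
  [639.5 154.5  31.8]]]
[(np.float64(249.33333333333334), np.int64(38)), (np.float64(243.88888888888889), np.int64(36)), (np.float64(239.88888888888889), np.int64(40)), (np.float64(214.7777777777778), np.int64(42))]
[(np.float64(249.55555555555554), np.int64(40)), (np.float64(249.2222222222222), np.int64(42)), (np.float64(235.0), np.int64(44)), (np.float64(224.2222222222222), np.int64(38))]
```

```bash
python3 -m pendant '[[1.4,0,20,0,0,-7,-0.32],[1.4,0,50,0,0,-14,-0.32],[1.4,0,80,0,0,-21,-0.32],[1.4,0,110,0,0,-28,-0.32],[1.4,0,130,0,0,-32,-0.32],[1.4,0,138,0,0,-32,-0.32],[1.4,0,140,0,0,-32,-0.32],[1.4,0,141,0,0,-32,-0.32],[1.4,0,142,0,0,-32,-0.32],[1.4,0,142,0,0,-32,-0.32]]'; python3 -m pendant '[[0,0,1,0,0,0,-0.32],[0,0,1.5,0,0,0,-0.32],[0,0,2,0,0,0,-0.32],[0,0,2.5,0,0,0,-0.32],[0,0,3,0,0,0,-0.32],[0,0,3,0,0,0,-0.32]]'
```

```text
time: 3.78
position: [0.4475, 0.0519, 0.0729]
orientation: [-179.9, 0.1, -148.0]
force: [1.1, 0.3, -0.5]
gripper_width: 0.341
grasp_force: 0.0
time: 4.28
position: [0.4462, 0.0521, 0.0684]
orientation: [180.0, -0.0, -148.0]
force: [-0.8, -0.1, -0.2]
gripper_width: 0.339
grasp_force: 0.0
```

```bash
python3 -m pendant '[[0,0,0.7,0,0,0,-0.32],[0,0,1.2,0,0,0,-0.32],[0,0,1.7,0,0,0,-0.32],[0,0,2.2,0,0,0,-0.32],[0,0,2.2,0,0,0,-0.32],[0,0,2.2,0,0,0,-0.32]]'
```

```text
time: 4.78
position: [0.4463, 0.0521, 0.0665]
orientation: [-180.0, -0.0, -148.0]
force: [-3.0, 0.3, 4.6]
gripper_width: 0.34
grasp_force: 2.2
```

```bash
python3 -m pendant '[[0,0,0.6,0,0,0,-0.32],[0,0,0.6,0,0,7,-0.32],[0,0,0.6,0,0,14,-0.32],[0,0,0.6,0,0,21,-0.32],[0,0,0.6,0,0,28,-0.32],[0,0,0.6,0,0,35,-0.32],[0,0,0.6,0,0,42,-0.32],[0,0,0.6,0,0,49,-0.32],[0,0,0.6,0,0,56,-0.32],[0,0,0.6,0,0,62,-0.32]]'; python3 -m pendant '[[0,0,0,0,0,2,-0.32],[0,0,0,0,0,2,-0.32]]';  python3 -m pendant '[[0,0,-3,0,0,0,-0.32],[0,0,-15,0,0,0,-0.32],[0,0,-50,0,0,-5,-0.32],[0,0,-85,0,0,-12,-0.32],[0,0,-120,0,0,-19,-0.32],[0,0,-145,0,0,-26,-0.32],[0,0,-145,0,0,-32,-0.32],[0,0,-145,0,0,-32,-0.32],[0,0,-145,0,0,-32,-0.32]]'
python3 - <<'E'
from h import *
im,W=snap('wrist','w2.png'); print(pointer(im,W,(.446,.0525)),bot.state()['position'])
print([pin('wrist',t,W) for t in ['boiler','dial_face','rocker_far']])
E
```

```text
time: 5.62
position: [0.4465, 0.0522, 0.066]
orientation: [180.0, 0.0, 149.7]
force: [-2.7, 0.9, 5.3]
gripper_width: 0.343
grasp_force: 2.8
time: 5.78
position: [0.4465, 0.0522, 0.066]
orientation: [180.0, 0.0, 147.9]
force: [-2.2, 1.1, 4.9]
gripper_width: 0.341
grasp_force: 2.8
time: 6.53
position: [0.4459, 0.0521, 0.21]
orientation: [180.0, -0.0, 179.9]
force: [-0.2, -0.1, 0.1]
gripper_width: 0.338
grasp_force: 0.0
[(np.float64(249.1111111111111), np.int64(-20)), (np.float64(248.88888888888889), np.int64(-18)), (np.float64(243.2222222222222), np.int64(-16)), (np.float64(207.7777777777778), np.int64(-22))] [0.44551642 0.05216527 0.20937018]
[[(array([0.5334, 0.0177, 0.005 ]), 0.86)], [(array([0.4489, 0.0543, 0.0587]), 0.56)], [(array([ 0.4503, -0.0398,  0.0672]), 0.66)]]
```

View pics/w2.png

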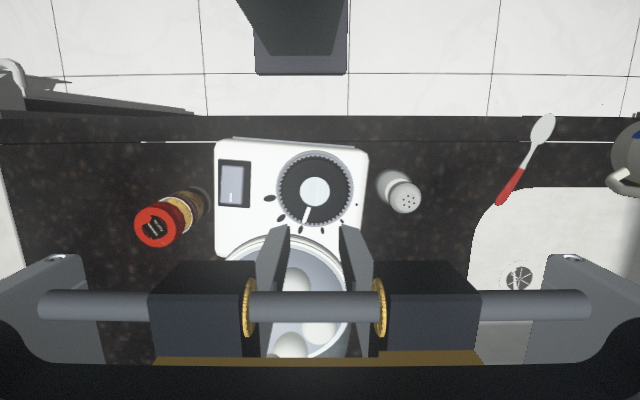

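It went exactly 60° clockwise with no shift of the boiler. The pointer is now at -19° (third mark), and the fourth mark at (281,217) px lies about 30° further. One more click.

```bash
python3 -m pendant '[[0,0,20,0,0,-7,-0.32],[0,0,55,0,0,-14,-0.32],[0,0,90,0,0,-16,-0.32],[0,0,120,0,0,-16,-0.32],[0,0,134,0,0,-16,-0.32],[0,0,138,0,0,-16,-0.32],[0,0,140,0,0,-16,-0.32],[0,0,142,0,0,-16,-0.32],[0,0,143,0,0,-16,-0.32],[0,0,143.5,0,0,-16,-0.32]]'; python3 -m pendant '[[0,0,0.3,0,0,0,-0.32],[0,0,0.3,0,0,0,-0.32],[0,0,0.3,0,0,0,-0.32]]'
```

```text
time: 7.57
position: [0.4473, 0.0519, 0.0683]
orientation: [-179.9, 0.1, -164.0]
force: [0.3, -0.0, -0.5]
gripper_width: 0.34
grasp_force: 0.0
time: 7.82
position: [0.4472, 0.052, 0.0677]
orientation: [-179.9, 0.1, -164.0]
force: [2.2, -0.7, 2.5]
gripper_width: 0.338
grasp_force: 0.7
```

Next: press to the same depth as before (z about 0.066), turn 32°, hold, lift and look.

```bash
python3 -m pendant '[[0,0,0.8,0,0,0,-0.32],[0,0,1.6,0,0,0,-0.32],[0,0,1.6,0,0,0,-0.32],[0,0,1.6,0,0,6,-0.32],[0,0,1.6,0,0,12,-0.32],[0,0,1.6,0,0,18,-0.32],[0,0,1.6,0,0,24,-0.32],[0,0,1.6,0,0,29,-0.32],[0,0,1.6,0,0,32,-0.32],[0,0,1.6,0,0,32,-0.32]]'; python3 -m pendant '[[0,0,-3,0,0,0,-0.32],[0,0,-15,0,0,0,-0.32],[0,0,-50,0,0,-5,-0.9],[0,0,-85,0,0,-12,-1],[0,0,-120,0,0,-16,-1],[0,0,-145,0,0,-16,-1],[0,0,-145,0,0,-16,-1],[0,0,-145,0,0,-16,-1],[0,0,-145,0,0,-16,-1]]'
python3 - <<'E'
from h import *
im,W=snap('wrist','w3.png'); print(pointer(im,W,(.446,.0525)),bot.state()['position'])
print([pin('wrist',t,W) for t in ['boiler','dial_face','rocker_far']])
for P in [(.4525,-.0425,.066)]: print(px('wrist',P,W))
for t in ['rocker_far']:
    d=spotter.outline_of('wrist',t)
    if d:
        ys,xs=np.nonzero(d[0]['pixels']); print(d[0]['p'],xs.min(),xs.max(),ys.min(),ys.max())
E
```

```text
time: 8.65
position: [0.4468, 0.0518, 0.0659]
orientation: [-180.0, 0.1, 163.9]
force: [-0.4, -0.4, 5.7]
gripper_width: 0.339
grasp_force: 2.8
time: 9.4
position: [0.4452, 0.0523, 0.2087]
orientation: [180.0, -0.2, -180.0]
force: [-0.8, 0.2, -1.1]
gripper_width: 0.005
grasp_force: 0.0
[(np.float64(249.55555555555554), np.int64(-48)), (np.float64(248.2222222222222), np.int64(-46)), (np.float64(248.0), np.int64(-50)), (np.float64(228.77777777777774), np.int64(-52))] [0.44490268 0.05227195 0.20814299]
[[(array([ 0.5364,  0.0173, -0.002 ]), 0.77)], [(array([0.4466, 0.0557, 0.0591]), 0.61)], [(array([ 0.4519, -0.0415,  0.0675]), 0.85)]]
[228.99020064 198.95611694]
0.83 220 244 166 205
```

View pics/w3.png

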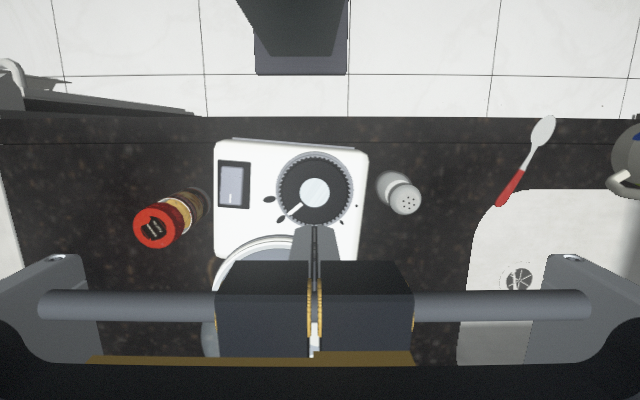

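The pointer is now at -48°, aimed at the fourth mark (271..293, ~215 px), and the rocker is at (232,185) px, far end near row 205. Moving above the rocker's far end with the jaws shut.

```bash
python3 -m pendant '[[-2,-25,0,0,0,2,-1],[-5,-55,0,0,0,4.5,-1],[-8.3,-85,20,0,0,4.5,-1],[-8.3,-94,50,0,0,4.5,-1],[-8.3,-94,85,0,0,4.5,-1],[-8.3,-94,110,0,0,4.5,-1],[-8.3,-94,125,0,0,4.5,-1],[-8.3,-94,130,0,0,4.5,-1],[-8.3,-94,130,0,0,4.5,-1],[-8.3,-94,130,0,0,4.5,-1]]'
```

```text
time: 10.48
position: [0.455, -0.042, 0.0807]
orientation: [-180.0, 0.0, 175.5]
force: [-0.7, 0.2, -0.5]
gripper_width: 0.006
grasp_force: 0.0
```

```bash
python3 - <<'E'
from h import *
s=bot.state(); print(s['position'],s['force'])
im,W=snap('wrist'); cv2.imwrite('pics/w4.png',cv2.resize(im[100:400,150:500,::-1],(700,600)))
print(pin('wrist','rocker_far',W))
E
```

```text
[ 0.45496962 -0.04198128  0.08072545] [-0.68592373  0.15580025 -0.47567348]
[(array([ 0.4531, -0.0415,  0.0688]), 0.91)]
```

View pics/w4.png

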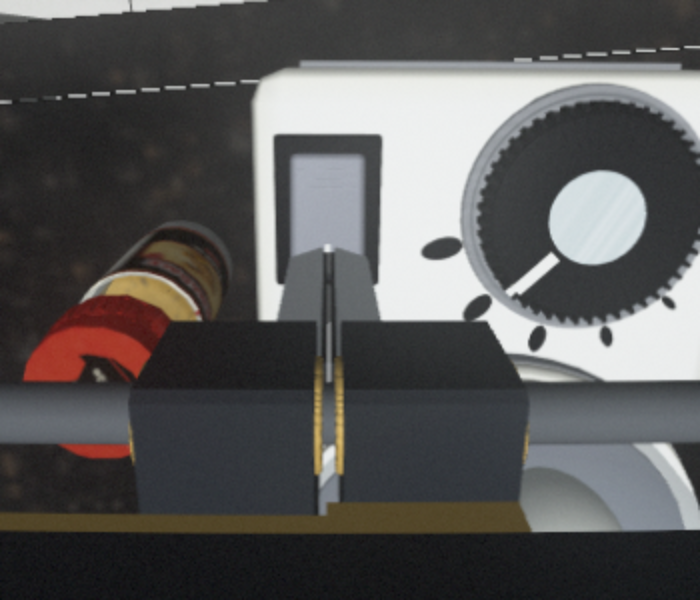

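The closed fingertips hang over the far half of the key (crop 330,250), and the pointer aims squarely at the fourth mark (478,307). Pressing gently.

```bash
python3 -m pendant '[[0,0,3,0,0,0,-1],[0,0,6,0,0,0,-1],[0,0,8,0,0,0,-1],[0,0,9,0,0,0,-1],[0,0,10,0,0,0,-1],[0,0,11,0,0,0,-1],[0,0,12,0,0,0,-1],[0,0,12,0,0,0,-1]]'
```

```text
time: 11.25
position: [0.4553, -0.0422, 0.0695]
orientation: [-180.0, 0.0, 175.5]
force: [-1.1, 0.1, 9.6]
gripper_width: 0.004
grasp_force: 4.6
```

```bash
python3 -m pendant '[[0,0,0.5,0,0,0,-1],[0,0,0.5,0,0,0,-1],[0,0,0.5,0,0,0,-1]]'; python3 -m pendant '[[0,0,-3,0,0,0,-1],[0,0,-20,0,0,0,-1],[0,0,-55,0,0,0,-1],[0,0,-90,0,0,0,-1],[0,0,-120,0,0,0,-1],[0,0,-140,0,0,0,-1],[0,0,-140,0,0,0,-1],[0,0,-140,0,0,0,-1]]'
python3 - <<'E'
from h import *
im,W=snap('wrist'); cv2.imwrite('pics/w5.png',cv2.resize(im[100:300,150:500,::-1],(700,400)))
print(pin('wrist','rocker_far',W),pin('wrist','boiler',W),pointer(im,W,(.446,.0525)),bot.state()['force'])
E
```

```text
time: 11.5
position: [0.4554, -0.0422, 0.0694]
orientation: [-180.0, 0.0, 175.5]
force: [-1.9, 0.9, 11.8]
gripper_width: 0.006
grasp_force: 5.9
time: 12.17
position: [0.4546, -0.0419, 0.2079]
orientation: [-180.0, 0.0, 175.5]
force: [0.6, 0.3, 0.1]
gripper_width: 0.007
grasp_force: 0.0
[(array([ 0.4551, -0.0423,  0.0629]), 0.71)] [(array([ 0.5352,  0.0154, -0.001 ]), 0.88)] [(np.float64(249.55555555555554), np.int64(-48)), (np.float64(249.0), np.int64(-46)), (np.float64(247.1111111111111), np.int64(-50)), (np.float64(212.88888888888889), np.int64(-44))] [ 0.41832904  0.02128564 -0.92350662]
```

View pics/w5.png

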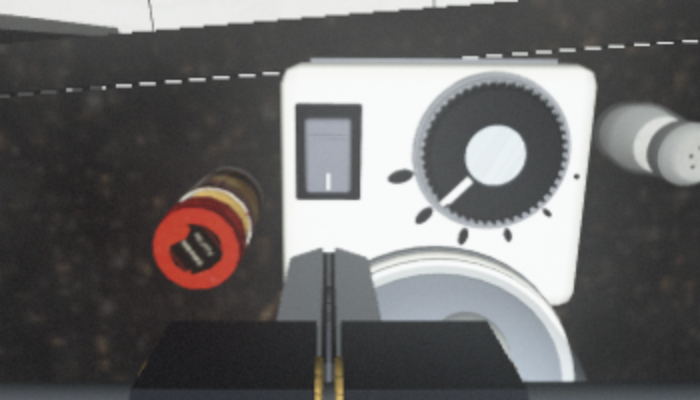

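The picture shows the rocker flipped: its "I" mark is now visible at the far end (328,182). The far end reads about 5 mm lower, the key bottomed firmly at 11.8 N, and the pointer is still on the fourth mark. Handing in.

```bash
python3 -c "
from cell import bot
print(bot.close_job())"
```

```text
the job is handed in; nothing more can be done
None
```

The job is handed in: the dial rests at the fourth egg mark and the rocker is pressed on, both checked in the last wrist picture, but the interface gave no verdict; I turned the dial with both fingertips set on its top (not pinching), not a single one.

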